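# Start the honing machine at fast speed

## Task

Get the gouge-honing machine running at its fast speed: with the fingertips, push its speed lever from the off end past the first click all the way to the second stop, then press the small start button fully down and let it spring back. Leave the large stop button alone, do not press start before the lever is at the second stop, and leave the tools and carvings lying around where they are: pick nothing up.

Things in the scene. Friction and masses are not known exactly. Their poses are not given: they have to be found in the camera images.
- honer: Grey metal honing machine, fixed to the table. Origin on the table under the centre of its control desk, own z up; yaw varies. Desk: 200 mm (own x) by 230 mm (own y), top 90 mm high. Own +y of it: motor (own y 115 to 265 mm, 137 mm high), then a leather wheel (own y 290 to 326 mm, 155 mm high). Lever in the desk's middle, two buttons on its edge towards the robot.
- speed_lever (a joint): Lever angle, rad: 0 = off, leaning 0.6 rad to the machine's own -y; 0.6 = first click (slow), upright; 1.2 = second stop (fast), leaning 0.6 rad to own +y. Let go between about 0.2 and 1.0 it falls to 0.6; past 1.05 it snaps to 1.2; it stays where it clicked. At the bar, a level push of about 11 N leaves off, about 4 N leaves the first click.
- lever_grip (a point): Centre of the lever's black cross bar (22 mm thick, 50 mm long, along own x) on a 10 mm steel rod. Turns with the lever. 162 mm high at off and second stop, 180 mm at first click; 59 mm to own -y (off) or +y (second stop) of the pivot.
- lever_pivot (a point): The lever's pivot, 105 mm from the bar's centre, 75 mm above the table, at own x = 0, y = 0 of the machine; its axis runs along own x. Around it, a fixed half-round aluminium dome of radius 35 mm, 50 mm long in own x, its top 110 mm above the table.
- start_button (a joint): How far the small start button is pressed, m: 0 = up, 0.006 = fully down, spring return, about 5 N when fully down.
- start_button_top (a point): Centre of the top of the small start button (black, 22 mm across, in an aluminium housing), on the desk at own x = -65 mm, own y = -60 mm of the machine; it is pressed straight down.
- stop_button (a joint): How far the large stop button is pressed, m: 0 = up, 0.006 = fully down. To be left alone.
- stop_button_top (a point): Centre of the top of the large stop button (black, 42 mm across, in an aluminium housing), on the desk at own x = -65 mm, own y = 50 mm of the machine.
- gouge_a: Bystander: a carving gouge lying flat, wooden handle 130 mm by 26 mm (own -x), steel blade (own +x), 273 mm long in all; origin on its underside where the handle ends.
- gouge_b: Bystander: a second gouge, 243 mm long, built the same way.
- slipstone: Bystander: a grey sharpening stone, 22 by 90 by 12 mm (own x, y, z), lying on the control desk beyond the lever; origin at the centre of its underside.
- rosette: Bystander: a carved pale-wood flower, 92 mm across, 28 mm high, on the table between robot and machine; origin at the centre of its underside.
- mallet: Bystander: a round carver's mallet standing on its head, head 94 mm across, 226 mm high; origin at the centre of its underside.
- wax_tin: Bystander: a tin, 72 mm across and 70 mm high; origin at the centre of its underside.
- leaf: Bystander: a carved pale-wood leaf, 140 by 76 by 22 mm; origin at the centre of its underside.

How it is judged:
By the outcome, as a careful person would: the job done as asked, in the order asked, and still so for the second after the job is handed in, with the robot touching nothing.
It also fails if it takes over 48 s, if anything falls off the work surface, if the arm or the gripper's body presses on something with over 40 N, if the wrist force passes 120 N, or if a joint passes its speed limit or range.

## Robot

A 6-joint arm with a two-finger parallel gripper is mounted at the origin on the work surface. World frame = base frame: x ahead of the robot, y to its left, z up, the work surface at z = 0. Lengths are in mm, angles in degrees, forces in N, time in s.
With the tool pointing down it reaches from about 300 to 850 mm from the base axis. Payload 4.2 kg.
Tool frame: the origin (TCP) lies at the very end of the fingers, on their centre line; the grasp point (between the pads) lies 19 mm behind it; z points along the fingers, y is the line along which they close (so a half turn about z gives the same grasp; the last joint's range is limited). The gripper opens to 91 mm and grips with 3 to 60 N. Pads are 32 mm wide; open, the fingers measure 118 mm over their backs; the gripper's body (76 mm by 178 mm) begins 60 mm behind the grasp point.
Start: joints at [-67.781, 18.312, 89.639, -0, 72.044, -1.146], TCP at [228.045, -527.865, 183.976] pointing down, gripper open.
Joint ranges: [-177.97, 177.97], [-48.28, 115.42], [12.27, 149.76], [-77.06, 257.06], [2.81, 150.46], [-146.56, 146.56]. Speed limits (degrees/s): [147.25, 147.25, 180, 180, 180, 180].

## Interface

Orientations are given as [roll, pitch, yaw] about the fixed x, y, z axes, in that order (R = Rz(yaw) Ry(pitch) Rx(roll)).
In Python, from workcell import * gives the robot as it stands.
- The arm moves only by the tool move_arm, never from a script. Its argument "motion" is a list of rows, each a list of 3 entries, a list of its own where there are three numbers: the finger opening in mm, from 0 to 91.2, then the shift along the world's x, y, z in units of 25 mm (1.0 is 25 mm), then the turn, a rotation vector about the world's x, y, z in units of 4 degrees (1.0 is 4 degrees). In form: [[grip, [x, y, z], [ax, ay, az]], ...]. A call has 1 to 20 rows; each row shifts and turns the commanded pose from where the row before left it; what a row does not reach is not made up. A row lasts 1/12 s, in which the tool goes at most 41.7 mm and 7.16 degrees, less where a joint would pass 70% of its speed; a pose out of reach is approached as far as the arm can. A call with a number of a shift or a turn outside -1 to 1 is refused whole. A call with a gripper value outside its range is refused whole. The fingers move at their own pace and stop on an object; "grip_force" is the grip in N (left out, the last holds). Time passes only in rows, so rows that do not move let the fingers close. It gives the time, the measured TCP pose, the force, the opening and the grip force at its end, in the units of the state.
- state(): the state, without advancing time (a new reading comes with each control period).
- grab_frame(name): name is "side" or "top" or "wrist"; returns the picture (480x640x3 uint8, blue, green, red); there is no depth.
- camera_info(name): a dict with "fx", "fy", "cx", "cy" (pixels), "rvec" (rotation vector, rad) and "tvec" (3), from world to camera coordinates, as OpenCV has them. Camera axes: x right, y down, z forward; pixel columns grow to the right and rows downward; lengths in mm; the calibration is good to about 2 mm. A picture is of the moment at which its call begins: read the wrist's pose just before it. camera_info takes no time and is no camera call; for the wrist camera it gives the pose at the moment of the call.
- job_done(): hands the job in; it is judged then, once.
The state is a dict: "time_s": time; "qpos": joint angles; "qvel": joint speeds; "effort": joint torques, N m; "ee_pos": TCP position; "ee_rot": TCP orientation; "force": force on the tool from outside, world axes, zero at the start; "torque": the same for the moment, N m; "gripper_width": finger opening in mm; "gripper_force": force on a finger pad.
Only numpy, scipy, OpenCV 4.12 (cv2) and the standard library are available. Lean on these libraries where they do the work, as an engineer would, in place of code of your own. Each camera call takes 0.05 s, during which the arm holds its last target. There are 200 camera calls.

## Working session

There is one attempt and no reset: what is moved stays moved. The work goes in short steps, Python scripts to look and compute and a tool call to move; the robot and the scene stay as the last step left them, time stands still between calls to the robot, and variables do not carry over. Pictures are saved under pics/ and viewed, at most 11 in all, crops included, and the job is handed in when it is done.

Besides the shell and the picture viewer there is one more tool, called as name([rows], argument=value, ...), one row to a line, values as JSON. move_arm: Moves the arm, as the interface text tells. Shifts and turns lie within -1 to 1; 1 stands for 25 mm of shift or 4 degrees of turn. Its arguments: {"type":"object","properties":{"motion":{"type":"array","items":{"type":"array"}},"grip_force":{"type":"number"}},"required":["motion"]}

```bash
mkdir -p pics; python3 - <<'E'
from workcell import *
import cv2
for n in ("top","side"):
    cv2.imwrite(f"pics/{n}0.png",grab_frame(n)); print(n,camera_info(n))
s=state();print(s["ee_pos"],s["ee_rot"],s["time_s"])
E
```

```text
top {'fx': 523.934161669037, 'fy': 523.934161669037, 'cx': 337.06083746186624, 'cy': 245.18125238334505, 'rvec': array([ 2.14886039, -2.16660149,  0.12811422]), 'tvec': array([ -76.44851397,  578.26935809, 1232.4180355 ])}
side {'fx': 564.608334627873, 'fy': 564.608334627873, 'cx': 313.2364144053757, 'cy': 232.68101574972198, 'rvec': array([ 2.26203344, -0.17749193,  0.07195551]), 'tvec': array([-557.60622297,  128.80386717, 1550.17949264])}
[ 227.84525734 -527.3861966   183.196109  ] [-1.79907812e+02 -1.24486195e-03  2.33655202e+01] 0.1
```

View pics/top0.png

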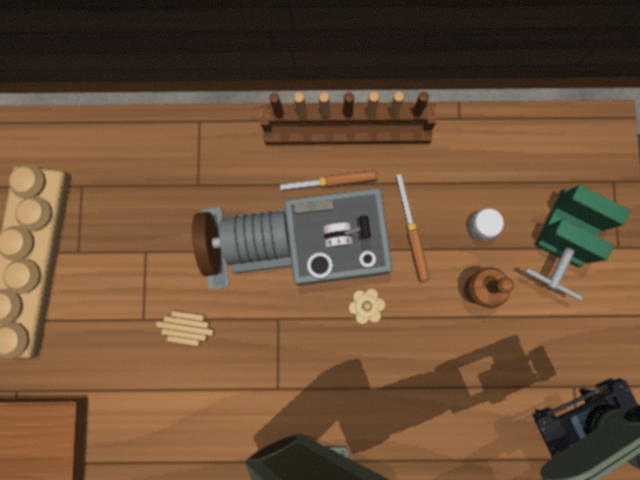

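View pics/side0.png

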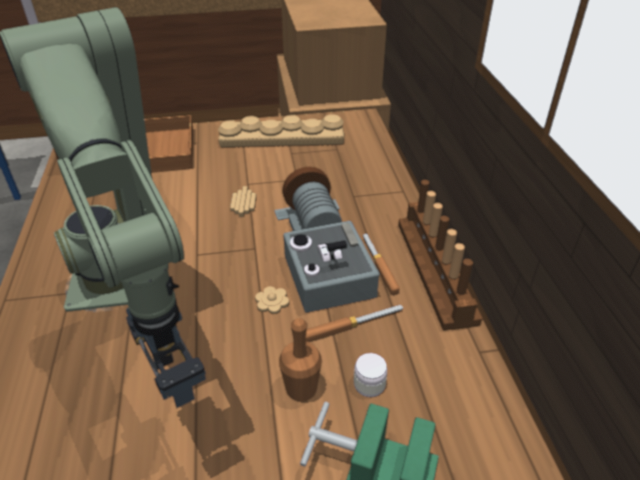

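The top view shows the desk corners near (286,200), (382,190), (391,271) and (296,285). Start is at (368,259), stop at (319,265) and the lever bar at about (364,228), in the off position. I'll fit the pose from these and zoom in to check it.

```bash
cat > h.py <<'E'
from workcell import *
import cv2,numpy as np
from scipy.optimize import least_squares
def proj(P,c): 
    K=np.array([[c["fx"],0,c["cx"]],[0,c["fy"],c["cy"]],[0,0,1.]])
    return cv2.projectPoints(np.array(P,float),c["rvec"],c["tvec"],K,None)[0][:,0]
def w(m,P):
    P=np.array(P,float);a=m[2];R=np.array([[np.cos(a),-np.sin(a),0],[np.sin(a),np.cos(a),0],[0,0,1]])
    return P@R.T+[m[0],m[1],0]
OWN=[[100,115,90],[100,-115,90],[-100,-115,90],[-100,115,90],[-65,-60,104],[-65,50,104],[0,-59,162]]
E
python3 - <<'E'
from h import *
c=camera_info("top")
px=np.array([[286,200],[382,190],[391,271],[296,285],[368,259],[319,265],[364,228]])
r=least_squares(lambda m:(proj(w(m,OWN),c)-px).ravel(),[500,0,0],x_scale=[100,100,1],loss='soft_l1')
m=r.x;print(m[:2],np.degrees(m[2]));print((proj(w(m,OWN),c)-px).round(1));np.save("m.npy",m)
S=5
for n,(x0,y0,ww,hh) in {"top":(275,180,125,115),"side":(275,215,115,100)}.items():
    i=cv2.imread(f"pics/{n}0.png")[y0:y0+hh,x0:x0+ww];i=cv2.resize(i,None,fx=S,fy=S,interpolation=cv2.INTER_CUBIC)
    for p in proj(w(m,OWN),camera_info(n)): cv2.drawMarker(i,tuple(int(v) for v in ((p-[x0,y0]+.5)*S)),(0,0,255),0,14,1)
    cv2.imwrite(f"pics/{n}c.png",i)
print(w(m,OWN[4:]+[[0,59,162],[0,0,180]]).round(1))
E
```

```text
[593.16407907 -84.07407069] 6.515654345802382
[[-1.8 -0.5]
 [-0.3 -2.2]
 [ 2.1  1.4]
 [-2.3 -0.4]
 [-0.2  0.7]
 [ 0.8  0.5]
 [ 1.  -0.2]]
[[ 535.4 -151.1  104. ]
 [ 522.9  -41.8  104. ]
 [ 599.9 -142.7  162. ]
 [ 586.5  -25.5  162. ]
 [ 593.2  -84.1  180. ]]
```

View pics/topc.png

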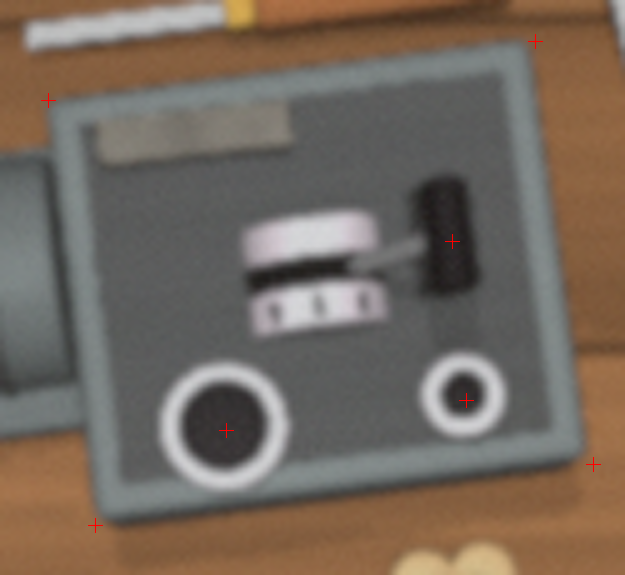

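View pics/sidec.png

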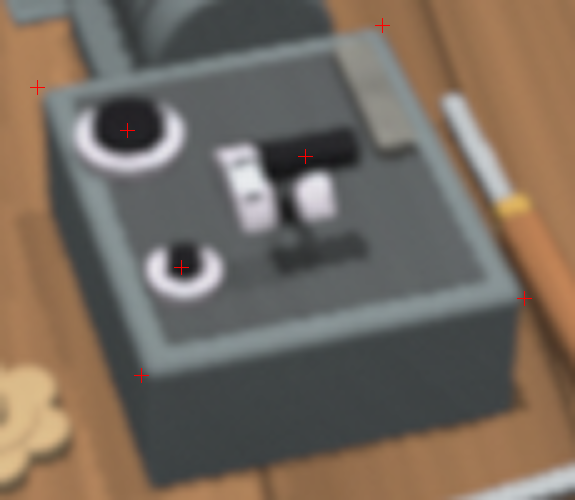

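The zoomed crops show the bar at (447,235) in the top crop and (308,153) in the side crop. Start is at (463,394) and (183,255), stop at (224,426) and (128,120). The first fit is within about 1.5 px. I'll refine it using both views, with the button height left free.

```bash
python3 - <<'E'
from h import *
ct,cs=camera_info("top"),camera_info("side")
t=np.array([[50,100],[525,43],[578,458],[105,518],[463,394],[224,426],[447,235]])/5-.5+[275,180]
s=np.array([[45,93],[376,32],[518,302],[150,372],[183,252],[128,118],[308,153]])/5-.5+[275,215]
def f(m):
    O=np.array(OWN,float);O[4:6,2]=m[3];P=w(m,O);return np.r_[(proj(P,ct)-t).ravel(),(proj(P,cs)-s).ravel()]
r=least_squares(f,[593,-84,.11,104],x_scale=[100,100,1,10],loss='soft_l1');m=r.x
print(m[:2],np.degrees(m[2]),m[3]);print(f(m).reshape(-1,2).round(1));np.save("m.npy",m)
print(w(m,OWN[4:]+[[0,59,162],[0,0,180],[0,-100,170]]).round(1)); print(state()["qpos"])
E
```

```text
[594.63998294 -81.7130027 ] 7.238941382502076 112.11703078571593
[[ -1.8   0.1]
 [  0.5  -1.5]
 [  2.5  -0. ]
 [ -2.2   1.4]
 [  0.1   0. ]
 [ -0.2   0.1]
 [ -0.1   0.3]
 [ 67.2 -14.2]
 [ 30.4  52.1]
 [-74.   14.2]
 [-22.4 -57.2]
 [  0.4   0.2]
 [  0.2  -0.2]
 [  0.2   0. ]]
[[ 537.7 -149.4  104. ]
 [ 523.9  -40.3  104. ]
 [ 602.1 -140.2  162. ]
 [ 587.2  -23.2  162. ]
 [ 594.6  -81.7  180. ]
 [ 607.2 -180.9  170. ]]
[-6.77809439e+01  1.83487130e+01  8.96995514e+01 -6.30614197e-04
  7.20439296e+01 -1.14627026e+00]
```

move_arm([
  [0,[0,0,1],[0,0,0]],
  [0,[0,0,1],[0,0,0]],
  [0,[0,0,1],[0,0,0]],
  [0,[0,0,1],[0,0,0]],
  [0,[0.95,0.83,0],[0,0,-0.25]],
  [0,[0.95,0.83,0],[0,0,-0.25]],
  [0,[0.95,0.83,0],[0,0,-0.25]],
  [0,[0.95,0.83,0],[0,0,-0.25]],
  [0,[0.95,0.83,0],[0,0,-0.25]],
  [0,[0.95,0.83,0],[0,0,-0.25]],
  [0,[0.95,0.83,0],[0,0,-0.25]],
  [0,[0.95,0.83,0],[0,0,-0.25]],
  [0,[0.95,0.83,0],[0,0,-0.25]],
  [0,[0.95,0.83,0],[0,0,-0.25]],
  [0,[0.95,0.83,0],[0,0,-0.25]],
  [0,[0.95,0.83,0],[0,0,-0.25]],
  [0,[0.95,0.83,0],[0,0,-0.25]],
  [0,[0.95,0.83,0],[0,0,-0.25]],
  [0,[0.95,0.83,0],[0,0,-0.25]],
  [0,[0.95,0.83,0],[0,0,-0.25]],
])

```text
time_s: 1.77
ee_pos: [608.8, -194.6, 283.4]
ee_rot: [-180.0, 0.1, 7.3]
force: [0.4, 0.2, 0.1]
gripper_width: 0.8
gripper_force: 0.0
```

move_arm([
  [0,[0,0,-1],[0,0,0]],
  [0,[0,0,-1],[0,0,0]],
  [0,[0,0,-1],[0,0,0]],
  [0,[0,0,-1],[0,0,0]],
  [0,[0,0,-1],[0,0,0]],
  [0,[0,0,-0.1],[0,0,0]],
  [0,[0,0,0],[0,0,0]],
  [0,[-0.06,0.5,0],[0,0,0]],
  [0,[-0.06,0.5,0],[0,0,0]],
  [0,[-0.06,0.5,0],[0,0,0]],
  [0,[-0.06,0.5,0],[0,0,0]],
  [0,[0,0,0],[0,0,0]],
])

```text
time_s: 2.77
ee_pos: [602.0, -142.7, 157.7]
ee_rot: [-180.0, -0.1, 7.5]
force: [-0.2, -0.4, -0.6]
gripper_width: 0.6
gripper_force: 0.0
```

```bash
python3 - <<'E'
from h import *
i=grab_frame("side");cv2.imwrite("pics/s1.png",cv2.resize(i[100:350,180:480],None,fx=2,fy=2))
E
```

```text
(no output)
```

View pics/s1.png

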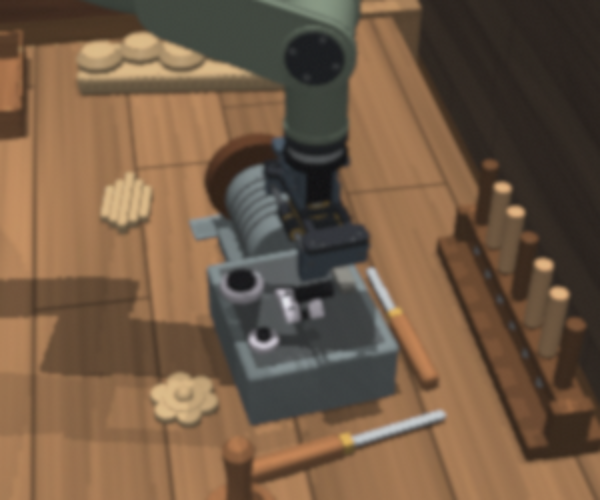

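The lever has left off and appears to be upright at the first click, with the bar at about (318,290) and no contact force. Next I push on to the second stop.

move_arm([
  [0,[-0.05,0.4,0],[0,0,0]],
  [0,[-0.05,0.4,0],[0,0,0]],
  [0,[-0.05,0.4,0],[0,0,0]],
  [0,[-0.05,0.4,0],[0,0,0]],
  [0,[-0.05,0.4,0],[0,0,0]],
  [0,[-0.05,0.4,0],[0,0,0]],
  [0,[-0.05,0.4,0],[0,0,0]],
  [0,[-0.05,0.4,0],[0,0,0]],
  [0,[-0.05,0.4,0],[0,0,0]],
  [0,[0,0,0],[0,0,0]],
])

```text
time_s: 3.65
ee_pos: [590.5, -53.8, 156.5]
ee_rot: [-180.0, 0.0, 7.5]
force: [0.3, -0.2, -0.7]
gripper_width: 0.6
gripper_force: 0.0
```

move_arm([
  [0,[-0.02,0.15,0],[0,0,0]],
  [0,[0,0,0],[0,0,0]],
  [0,[0.1,-0.8,0],[0,0,0]],
  [0,[0.1,-0.8,0],[0,0,0]],
  [0,[0,0,1],[0,0,0]],
  [0,[0,-0.5,1],[0,0,0]],
  [0,[-0.5,-0.9,1],[0,0,0]],
  [0,[-0.9,-0.9,0],[0,0,0]],
  [0,[-0.9,-0.2,0],[0,0,0]],
  [0,[0,0,0],[0,0,0]],
])

```text
time_s: 4.48
ee_pos: [534.4, -156.6, 232.3]
ee_rot: [180.0, 0.1, 7.2]
force: [-0.6, 0.1, -0.3]
gripper_width: 0.5
gripper_force: 0.0
```

```bash
python3 - <<'E'
from h import *
i=grab_frame("side");j=grab_frame("top")
a=cv2.resize(i[200:320,260:400],None,fx=2.8,fy=2.8);b=cv2.resize(j[180:300,270:410],None,fx=2.8,fy=2.8)
cv2.imwrite("pics/s2.png",np.hstack([a,b]))
m=np.load("m.npy")
for n,o in (("side",(260,200)),("top",(270,180))): print(((proj(w(m,[[0,59,162],[0,0,180]]),camera_info(n))-o)*2.8).round())
E
```

```text
[[175.  47.]
 [194.  70.]]
[[113. 151.]
 [188. 138.]]
```

View pics/s2.png

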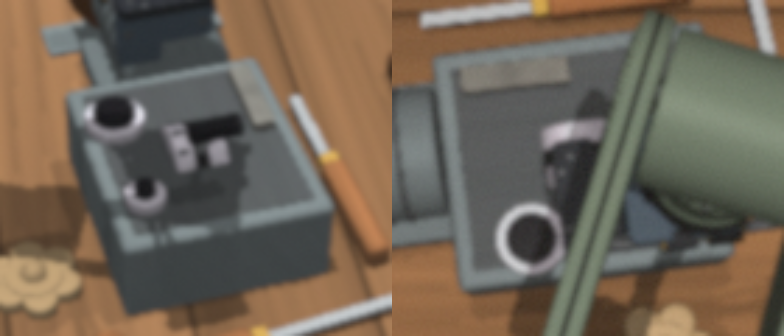

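```bash
python3 - <<'E'
from h import *
s=state();print(s["ee_pos"],s["qpos"].round(2) if hasattr(s["qpos"],'round') else s["qpos"])
m=np.load("m.npy")
for n,o in (("side",(260,200)),("top",(270,180))):
  c=camera_info(n);R=cv2.Rodrigues(c["rvec"])[0];print(n,"cam at",(-R.T@c["tvec"]).round())
  print(((proj([s["ee_pos"],[602,-142.7,157.7],*w(m,[[0,-59,162],[-65,-60,112]])],c))).round())
i=grab_frame("side");cv2.imwrite("pics/s3.png",i)
E
```

```text
[ 537.55647012 -155.29847044  231.88382391] [-1.730e+01  1.538e+01  8.691e+01  1.000e-02  7.765e+01  6.544e+01]
side cam at [  391. -1179.  1090.]
[[311. 230.]
 [336. 247.]
 [336. 245.]
 [312. 265.]]
top cam at [ 424.  -84. 1293.]
[[373. 253.]
 [365. 227.]
 [364. 227.]
 [367. 258.]]
```

View pics/s3.png

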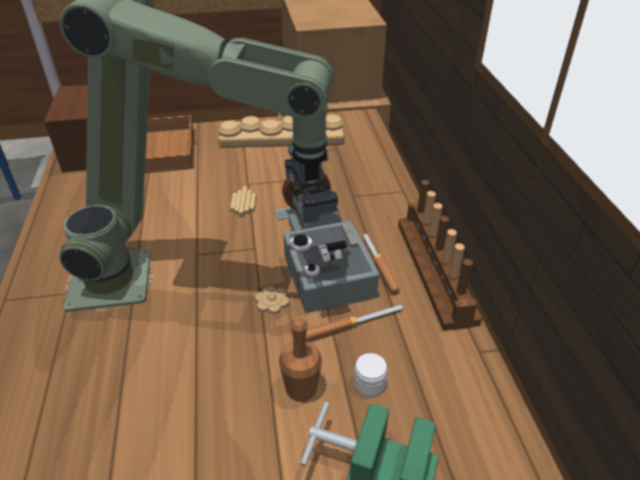

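The gripper shows at about (315,200) and the bar is still at (340,245), which is where off is. I need a close look at the fingertips in one composite.

```bash
python3 - <<'E'
from h import *
z=lambda i,x,y,w,h:cv2.resize(i[y:y+h,x:x+w],(400,300),interpolation=cv2.INTER_CUBIC)
s1=cv2.imread("pics/s1.png");s3=cv2.imread("pics/s3.png");s0=cv2.imread("pics/side0.png")
a=z(s1,220,180,200,150);b=z(s3,270,150,100,75)
cv2.drawMarker(a,(int((312-220)*2),int((294-180)*2)),(0,0,255),0,10,1)
cv2.drawMarker(b,(int((311-270)*4),int((230-150)*4)-1),(0,0,255),0,10,1)
p=proj([[227.8,-527.4,183.2]],camera_info("side"))[0];print(p)
c=z(s0,110,310,133,100);cv2.drawMarker(c,tuple(int(v) for v in (p-[110,310])*3),(0,0,255),0,10,1)
d=cv2.resize(grab_frame("wrist"),(400,300))
cv2.imwrite("pics/c4.png",np.vstack([np.hstack([a,b]),np.hstack([c,d])]))
E
```

```text
[177.90448194 392.19439528]
```

View pics/c4.png

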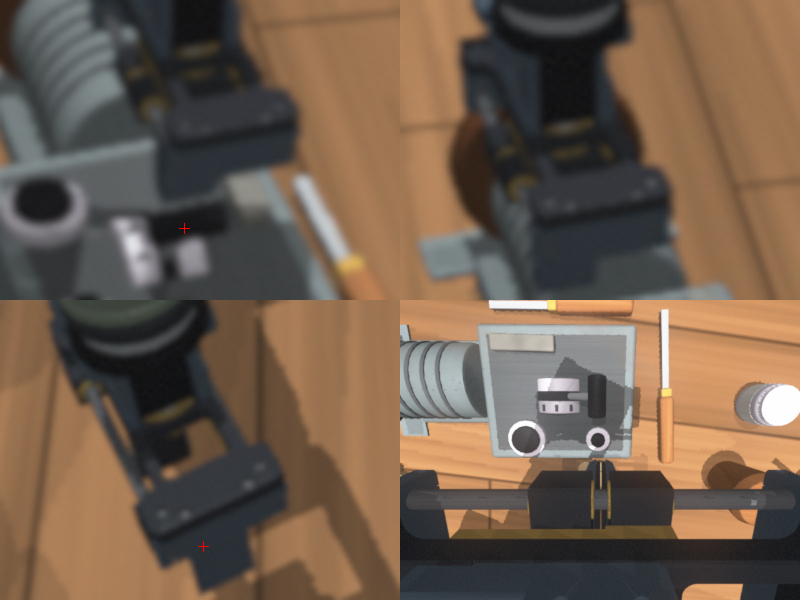

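```bash
python3 - <<'E'
from h import *
m=np.load("m.npy");c=camera_info("wrist");R=cv2.Rodrigues(c["rvec"])[0]
print("wrist cam at",(-R.T@c["tvec"]).round(), "tcp",state()["ee_pos"].round(1))
P=w(m,[[-65,-60,112],[-65,50,112],[0,-59,162],[100,115,90],[100,-115,90]])
px=(np.array([[598,439],[527,438],[597,396],[479,325],[636,325]])-[400,300])*1.6
print((proj(P,c)-px).round(1))
f=lambda d:(proj(P+d,c)-px).ravel()
r=least_squares(f,[0,0,0]);print("scene shift wanted",r.x,r.fun.round(1))
cs=camera_info("side")
print("init near finger",proj([[248.5,-575,183]],cs),"seen ~(184,405)")
y=np.array([.126,-.992,0])*13.4
t=np.array([602,-142.7,157.7])+y
print("s1",proj([t+[0,0,k] for k in (0,15,25,35)],cs),"seen ~(337,236)")
E
```

```text
wrist cam at [ 607. -145.  434.] tcp [ 538.4 -154.6  231.4]
[[-0.7  3.6]
 [-3.9  5.1]
 [-1.4  2.5]
 [-8.  -1.8]
 [ 0.5 -1.3]]
scene shift wanted [  1.91978823  -0.62433384 -11.17805324] [ 0.3 -0.7  0.7  0.8 -0.1 -0.2 -0.5 -0.2 -0.4  0.3]
init near finger [[188.73058547 412.96176053]] seen ~(184,405)
s1 [[338.08525841 250.48723748]
 [338.20931473 245.93458018]
 [338.2929795  242.86422437]
 [338.37742528 239.76520712]] seen ~(337,236)
```

The fingertips appear to have passed above the bar: the wrist camera also suggests the real height is greater than reported. The lever is still at off, so I retry about 26 mm lower.

move_arm([
  [0,[0.95,-0.55,0],[0,0,0]],
  [0,[0.95,-0.55,0],[0,0,0]],
  [0,[0.95,-0.55,0],[0,0,0]],
  [0,[0,0,-0.8],[0,0,0]],
  [0,[0,0,-0.8],[0,0,0]],
  [0,[0,0,-0.8],[0,0,0]],
  [0,[0,0,-0.8],[0,0,0]],
  [0,[0,0,-0.8],[0,0,0]],
  [0,[-0.06,0.5,0],[0,0,0]],
  [0,[-0.06,0.5,0],[0,0,0]],
  [0,[-0.03,0.25,0],[0,0,0]],
  [0,[-0.03,0.25,0],[0,0,0]],
  [0,[-0.02,0.15,0],[0,0,0]],
  [0,[0,0,0],[0,0,0]],
])

```text
time_s: 5.85
ee_pos: [605.8, -157.0, 135.1]
ee_rot: [179.5, -0.3, 7.5]
force: [-1.7, -7.3, 4.9]
gripper_width: 0.6
gripper_force: 4.3
```

Contact now, but with an upward force, so the tip is riding on the bar's upper side. I'll back off, go 20 mm lower and push again.

move_arm([
  [0,[0.07,-0.6,0],[0,0,0]],
  [0,[0.07,-0.6,0],[0,0,0]],
  [0,[0,0,-0.4],[0,0,0]],
  [0,[0,0,-0.4],[0,0,0]],
  [0,[-0.06,0.5,0],[0,0,0]],
  [0,[-0.06,0.5,0],[0,0,0]],
  [0,[-0.03,0.25,0],[0,0,0]],
  [0,[-0.03,0.25,0],[0,0,0]],
  [0,[0,0,0],[0,0,0]],
])

```text
time_s: 6.6
ee_pos: [603.2, -145.1, 112.4]
ee_rot: [-180.0, -0.1, 7.4]
force: [-0.1, 0.2, -0.1]
gripper_width: 0.5
gripper_force: 0.0
```

move_arm([
  [0,[-0.06,0.5,0],[0,0,0]],
  [0,[-0.06,0.5,0],[0,0,0]],
  [0,[-0.06,0.5,0],[0,0,0]],
  [0,[-0.03,0.25,0],[0,0,0]],
  [0,[0,0,0],[0,0,0]],
])

```text
time_s: 7.02
ee_pos: [597.3, -101.3, 111.3]
ee_rot: [-180.0, 0.1, 7.5]
force: [-0.1, 0.2, -0.7]
gripper_width: 0.1
gripper_force: 0.3
```

```bash
python3 - <<'E'
from h import *
i=grab_frame("side");cv2.imwrite("pics/s5.png",cv2.resize(i[190:310,260:400],None,fx=4,fy=4,interpolation=cv2.INTER_CUBIC))
m=np.load("m.npy")
print(((proj(np.vstack([w(m,[[0,-59,162],[0,0,180],[0,59,162]]),state()["ee_pos"]]),camera_info("side"))-[260,190])*4).round())
E
```

```text
[[305. 220.]
 [277. 141.]
 [251. 108.]
 [286. 242.]]
```

View pics/s5.png

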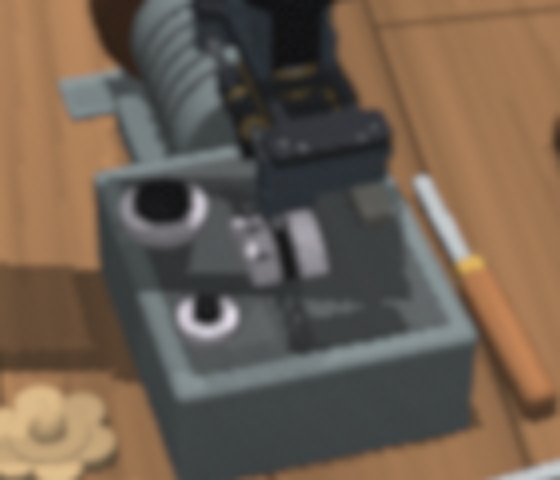

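The bar has left off and is now hidden behind the gripper, with the tips at about (280,205). That is roughly 9 px above the reported TCP, so the true height is about 28 mm above the reading. Pushing on.

move_arm([
  [0,[-0.05,0.4,0],[0,0,0]],
  [0,[-0.05,0.4,0],[0,0,0]],
  [0,[-0.05,0.4,0],[0,0,0]],
  [0,[-0.05,0.4,0],[0,0,0]],
  [0,[0,0,0],[0,0,0]],
])

```text
time_s: 7.48
ee_pos: [592.6, -62.6, 111.3]
ee_rot: [-180.0, 0.0, 7.4]
force: [0.7, -0.5, 0.8]
gripper_width: 0.4
gripper_force: 0.0
```

move_arm([
  [0,[-0.03,0.25,0],[0,0,0]],
  [0,[-0.03,0.2,0],[0,0,0]],
  [0,[0,0,0],[0,0,0]],
])

```text
time_s: 7.73
ee_pos: [591.2, -51.3, 111.5]
ee_rot: [-180.0, 0.0, 7.4]
force: [0.1, 0.4, -0.5]
gripper_width: 0.4
gripper_force: 0.0
```

move_arm([
  [0,[0.1,-0.8,0],[0,0,0]],
  [0,[0.1,-0.8,0],[0,0,0]],
  [0,[0,0,1],[0,0,0]],
  [0,[0,0,1],[0,0,0]],
  [0,[0,0,1],[0,0,0]],
  [0,[0,0,0.6],[0,0,0]],
  [0,[-0.78,-0.78,0],[0,0,0]],
  [0,[-0.78,-0.78,0],[0,0,0]],
  [0,[-0.78,-0.78,0],[0,0,0]],
  [0,[0,0,0],[0,0,0]],
  [0,[0,0,0],[0,0,0]],
])

```text
time_s: 8.65
ee_pos: [537.4, -151.3, 201.9]
ee_rot: [-180.0, -0.1, 7.2]
force: [-0.2, -0.7, 0.1]
gripper_width: 0.6
gripper_force: 0.0
```

```bash
python3 - <<'E'
from h import *
s=grab_frame("side");i=grab_frame("wrist")
cv2.imwrite("pics/s6s.png",s)
a=cv2.resize(s[190:310,260:400],(400,343),interpolation=cv2.INTER_CUBIC);b=cv2.resize(i,(400,300))
cv2.imwrite("pics/s6.png",np.hstack([a,np.vstack([b,np.zeros((43,400,3),np.uint8)])]))
m=np.load("m.npy");P=w(m,[[0,-59,162],[0,0,180],[0,59,162]])
print(((proj(P,camera_info("side"))-[260,190])*400/140).round(),(proj(P,camera_info("wrist"))/1.6+[400,0]).round(),state()["ee_pos"])
E
```

```text
[[218. 157.]
 [198. 100.]
 [179.  77.]] [[600.  99.]
 [540.  99.]
 [490.  98.]] [ 538.38829167 -150.37454365  201.62322008]
```

View pics/s6.png

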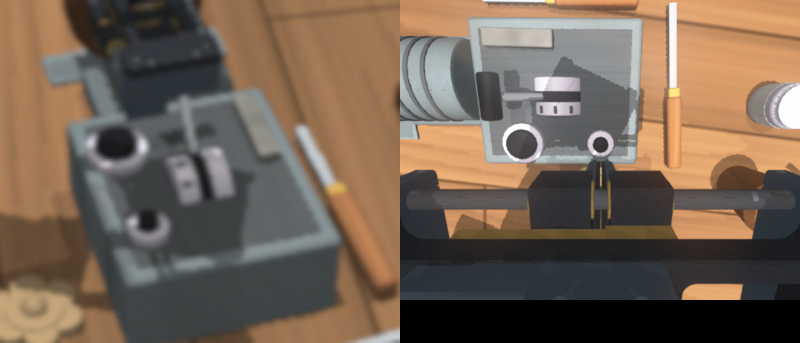

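The lever bar is at (488,97) in the wrist view, and I predicted (490,98) for the second stop, so it is at fast. The fingers line up with the start button at column 600. Next I descend on start.

move_arm([
  [0,[0,0,-1],[0,0,0]],
  [0,[0,0,-1],[0,0,0]],
  [0,[0,0,-1],[0,0,0]],
  [0,[0,0,-0.7],[0,0,0]],
  [0,[0,0,-0.2],[0,0,0]],
  [0,[0,0,0],[0,0,0]],
])

```text
time_s: 9.25
ee_pos: [537.6, -149.6, 102.4]
ee_rot: [-179.9, 0.2, 7.4]
force: [-0.7, 0.2, 0.4]
gripper_width: 0.4
gripper_force: 0.0
```

move_arm([
  [0,[0,0,-0.1],[0,0,0]],
  [0,[0,0,-0.1],[0,0,0]],
  [0,[0,0,-0.1],[0,0,0]],
  [0,[0,0,-0.1],[0,0,0]],
  [0,[0,0,0],[0,0,0]],
])

```text
time_s: 9.67
ee_pos: [537.7, -150.6, 94.0]
ee_rot: [180.0, -0.0, 7.4]
force: [-1.4, 0.4, 0.7]
gripper_width: 0.5
gripper_force: 0.0
```

move_arm([
  [0,[0,0,-0.1],[0,0,0]],
  [0,[0,0,-0.1],[0,0,0]],
  [0,[0,0,0],[0,0,0]],
])

```text
time_s: 9.92
ee_pos: [537.4, -150.6, 88.5]
ee_rot: [-180.0, 0.0, 7.4]
force: [0.2, -1.4, -0.5]
gripper_width: 0.6
gripper_force: 0.0
```

move_arm([
  [0,[0,0,-0.1],[0,0,0]],
  [0,[0,0,-0.1],[0,0,0]],
  [0,[0,0,0],[0,0,0]],
])

```text
time_s: 10.17
ee_pos: [537.4, -150.5, 83.4]
ee_rot: [-180.0, 0.1, 7.4]
force: [0.1, -0.8, -0.4]
gripper_width: 0.5
gripper_force: 0.0
```

move_arm([
  [0,[0,0,-0.1],[0,0,0]],
  [0,[0,0,-0.1],[0,0,0]],
  [0,[0,0,0],[0,0,0]],
])

```text
time_s: 10.42
ee_pos: [538.0, -150.7, 78.9]
ee_rot: [180.0, -0.0, 7.4]
force: [-0.8, 0.4, 2.8]
gripper_width: 0.5
gripper_force: 1.6
```

move_arm([
  [0,[0,0,-0.1],[0,0,0]],
  [0,[0,0,0],[0,0,0]],
])

```text
time_s: 10.58
ee_pos: [538.0, -150.7, 76.6]
ee_rot: [180.0, -0.0, 7.4]
force: [-0.4, 0.2, 5.4]
gripper_width: 0.5
gripper_force: 2.3
```

move_arm([
  [0,[0,0,-0.08],[0,0,0]],
  [0,[0,0,0],[0,0,0]],
])

```text
time_s: 10.75
ee_pos: [538.1, -150.7, 76.2]
ee_rot: [180.0, -0.1, 7.4]
force: [-3.6, 1.5, 12.7]
gripper_width: 0.5
gripper_force: 6.0
```

move_arm([
  [0,[0,0,-0.04],[0,0,0]],
  [0,[0,0,0],[0,0,0]],
  [0,[0,0,0],[0,0,0]],
])

```text
time_s: 11.0
ee_pos: [538.1, -150.7, 76.1]
ee_rot: [179.9, -0.1, 7.4]
force: [-3.6, 1.4, 16.7]
gripper_width: 0.3
gripper_force: 8.5
```

Force climbs with no further travel, so the button is bottomed. I release and lift clear.

move_arm([
  [0,[0,0,0.3],[0,0,0]],
  [0,[0,0,0.6],[0,0,0]],
  [0,[0,0,1],[0,0,0]],
  [0,[0,0,1],[0,0,0]],
  [0,[0,0,1],[0,0,0]],
  [0,[0,0,1],[0,0,0]],
  [0,[0,0,1],[0,0,0]],
  [0,[0,0,0],[0,0,0]],
  [0,[0,0,0],[0,0,0]],
])

```text
time_s: 11.75
ee_pos: [538.5, -150.8, 222.0]
ee_rot: [179.9, -0.1, 7.4]
force: [0.2, 0.3, -0.4]
gripper_width: 0.3
gripper_force: 0.0
```

```bash
python3 - <<'E'
from h import *
s=grab_frame("side");i=grab_frame("wrist")
a=cv2.resize(s[190:310,260:400],(400,343),interpolation=cv2.INTER_CUBIC);b=cv2.resize(i,(400,300))
cv2.imwrite("pics/s7.png",np.hstack([a,np.vstack([b,np.zeros((43,400,3),np.uint8)])]))
E
```

```text
(no output)
```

View pics/s7.png

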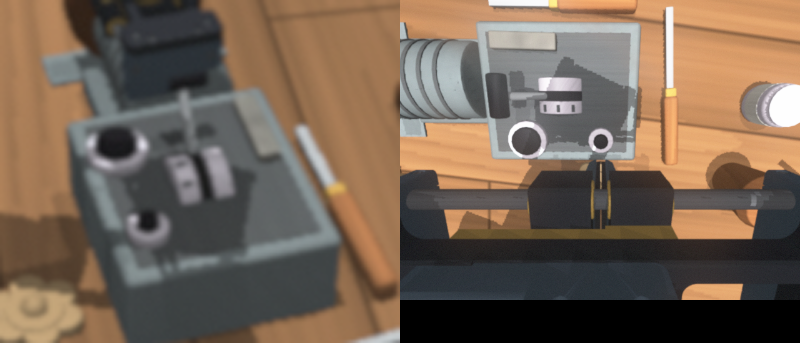

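The lever stays at the second stop, with the bar at about (497,95). The start button is back up at (148,225), and the force trace (2.8, 5.4, then a hard stop) matches a full press.

```bash
python3 -c "
from workcell import *
print(job_done())"
```

```text
the job is handed in; nothing more can be done
None
```

The lever is at the second stop (fast), and start was pressed fully after that and sprang back; I never touched stop or the loose items, and the job is handed in, but no picture could show the machine actually running.

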